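# Turn the funnel arm of a filtration stand end for end

## Task

The funnel arm of the filtration stand has been put on the wrong way round: its ring sticks out over the bare bench and its counterweight hangs over the beaker. Lift the arm off its pivot pin, turn it end for end and refit it fully down on the pin, thumb plate up, with the ring over the beaker; lower it home rather than dropping it, and let go. Leave the beaker, the bottle and the dish where they stand.

Things in the scene. Friction and masses are not known exactly. Their poses are not given: they have to be found in the camera images.
- stand: Fixed stand: grey base 110 x 110 x 14 mm, 28 mm column, level round turret disc 96 mm across, its top 105 mm above the bench; steel pivot pin up from the disc's centre; two stop posts (see stop_posts). The posts let the seated arm swing only about 7 degrees either way; it is reversed only by lifting it over them. Origin: on the pin's axis at bench height. z up; -x points from pin to beaker.
- pin_foot (a point): Foot of the pivot pin: on its axis at the top of the disc, where the arm's underside rests; stand's axes. The pin is 10 mm across and 26 mm tall, its top 6 mm tapering to 5 mm.
- stop_posts (a point): Midway between the feet of two steel stop posts, 38 mm from the pin on the beaker's side. Posts 8 mm across, 30 mm tall, centres 31 mm apart (at y = +-15.5 mm, stand's axes); the arm lies between them (23 mm clear gap): its tail at the start, its ring-side bar when reversed.
- funnel_arm: Loose metal arm, about 0.24 kg, flat-bottomed. Origin: centre of the hub's hole at its underside; z up, +x along the bar to the ring. Hub 32 mm across, 22 mm high, through hole 14 mm. Bar 14 x 14 mm both ways from the hub; ring at +x, counterweight at -x. Balances about 20 mm from the hole to +x. Starts seated on the pin, its +x along the stand's +x within 5 degrees.
- ring (a point): Centre of the arm's open ring, at the height of the arm's underside, 120 mm along the arm's +x from the hole. Ring 64 mm outside, 52 mm inside, 10 mm high.
- weight (a point): Centre of the underside of the arm's solid round counterweight, 65 mm along the arm's -x from the hole; 26 mm across, 20 mm high.
- plate (a point): Middle of the top edge of the upright thumb plate on the arm, to lift it by: 30 mm along the arm's +x from the hole, 60 mm above the arm's underside. Plate 12 mm thick (arm y), 34 mm long (arm x), rising from the bar. When seated, its top 30 mm stands above the stop posts: grip there, across the thickness, from above.
- beaker: Small glass beaker, loose, upright on the bench, 62 mm across the rim, 78 mm tall, about 120 mm from the pin on the stand's -x side. Origin: centre of its underside.
- reagent: Bystander: brown glass reagent bottle with black cap, 60 mm across, 115 mm tall, loose. Origin: centre of its underside.
- dish: Bystander: white porcelain dish, 90 mm across, 35 mm tall, loose. Origin: centre of its underside.
Mind the look-alikes: they are no part of the job. Leave any red look-alike of the funnel_arm alone.

How it is judged:
By the outcome, as a careful person would: the job done as asked, in the order asked, and still so for the second after the job is handed in, with the robot touching nothing.
It also fails if it takes over 42 s, if anything falls off the work surface, if the arm or the gripper's body presses on something with over 40 N, if the wrist force passes 120 N, or if a joint passes its speed limit or range.

## Robot

A 6-joint arm with a two-finger parallel gripper is mounted at the origin on the work surface. World frame = base frame: x ahead of the robot, y to its left, z up, the work surface at z = 0. Lengths are in mm, angles in rad, forces in N, time in s.
With the tool pointing down it reaches from about 350 to 875 mm from the base axis. Payload 4.2 kg.
Tool frame: the origin (TCP) lies between the finger pads; the fingertips stand 11 mm ahead of it and the grasp point (between the pads) lies 8 mm behind it; z points along the fingers, y is the direction in which the jaws open and shut (so a half turn about z gives the same grasp; the last joint's range is limited). The gripper opens to 85 mm and grips with 20 to 120 N. Pads are 22 mm wide; open, the fingers measure 114 mm over their backs; the gripper's body (76 mm by 85 mm) begins 54 mm behind the grasp point. The pads swing forward as they close: fully open they stand 13 mm farther back than shut.
Start: joints at [1.412, 0.385, 0.008, 0, -1.194, -0.259], TCP at [253.561, 571.232, 214.712] pointing down, gripper open.
Joint ranges: [-3.14, 3.14], [-1.21, 2.06], [-1.07, 1.41], [-3.16, 2.05], [-2.99, -0.16], [-3.1, 3.1]. Speed limits (rad/s): [2.79, 2.79, 3.14, 3.14, 3.14, 3.14].

## Interface

Orientations are given as a unit quaternion [x, y, z, w].
In Python, from bench import * gives the robot as it stands.
- The arm moves only by the tool servo_tool, never from a script. Its argument "rows" is a list of rows, each a list of 7 numbers: the opening, from 0 (shut) to 1 (fully open), then the shift along the tool's x, y, z in cm, then the turn, a rotation vector about the tool's x, y, z in degrees. A call has 1 to 12 rows; each row shifts and turns the commanded pose from where the row before left it, along the tool's axes as they then stand; what a row does not reach is not made up. A row lasts 1/10 s, in which the tool goes at most 50 mm and 8.59 degrees, less where a joint would pass 70% of its speed; a pose out of reach is approached as far as the arm can. A call is refused whole if a number of a shift passes 5 or a number of a turn 8.59, either way. A call with a gripper value outside its range is refused whole. The fingers move at their own pace and stop on an object; the grip force is fixed at half the most. Time passes only in rows, so rows that do not move let the fingers close. It gives the time, the measured TCP pose, the force and the opening at its end, in the units of the state.
- read_state(): the state, without advancing time (a new reading comes with each control period).
- get_image(name): name is "scene" or "top" or "wrist"; returns a dict with "image" (420x560x3 uint8, red, green, blue), "mtx" (3x3 intrinsics, pixels), "extrinsics" (4x4, takes a point from camera to world coordinates). Camera axes: x right, y up, looking along -z (the intrinsics and any distortion apply to the point x, -y, -z); pixel columns grow to the right and rows downward; lengths in mm; the calibration is good to about 2 mm. A picture is of the moment at which its call begins. There is no depth.
- job_done(): hands the job in, once; it reports no verdict.
The state is a dict: "clock": time; "joints": joint angles; "joint_vel": joint speeds; "joint_efforts": joint torques, N m; "position": TCP position; "ee_rot": TCP orientation; "contact_force": force on the tool from outside, world axes, zero at the start; "wrist_torque": the same for the moment, N m; "gripper_width": finger opening in mm.
Only numpy, scipy, OpenCV 4.12 (cv2) and the standard library are available. Lean on these libraries where they do the work, as an engineer would, in place of code of your own. Each camera call takes 0.05 s, during which the arm holds its last target. There are 200 camera calls.

## Working session

There is one attempt and no reset: what is moved stays moved. The work goes in short steps, Python scripts to look and compute and a tool call to move; the robot and the scene stay as the last step left them, time stands still between calls to the robot, and variables do not carry over. Pictures are saved under pics/ and viewed, about 8 in all and at most 12, crops included, and the job is handed in when it is done.

Besides the shell and the picture viewer there is one more tool, called after "Emit:" as name(argument=value, ...) on one line, values as JSON. servo_tool: Moves the arm, as the interface text tells. Its arguments: {"type":"object","properties":{"rows":{"type":"array","items":{"type":"array","items":{"type":"number"}}}},"required":["rows"]}

```bash
ls; mkdir -p pics; python3 - <<'E'
from bench import *
import cv2,numpy as np,pickle
s=read_state();print(s)
for n in("scene","top"):
    d=get_image(n);pickle.dump(d,open(n+".pkl","wb"))
    cv2.imwrite(f"pics/{n}0.png",d["image"][:,:,::-1]);print(n,d["mtx"].tolist(),np.round(d["extrinsics"],3).tolist(),[k for k in d])
E
```

```text
pics
{'clock': 0.0, 'joints': array([ 1.41158114e+00,  3.85537840e-01,  6.61995665e-03, -4.88249609e-04,
       -1.19399137e+00, -2.58605785e-01]), 'joint_vel': array([ 6.87823256e-05,  6.76484420e-04, -2.02048439e-03,  1.06433133e-03,
        1.43411304e-03, -1.67347140e-03]), 'joint_efforts': array([-7.31522550e-05, -3.92285693e+01,  1.88402510e+01,  4.18643385e+00,
       -4.62288590e-03,  5.79583443e-06]), 'position': array([253.33817562, 570.67458134, 213.63221488]), 'ee_rot': array([ 9.78238200e-01, -2.07482182e-01, -1.74143367e-04,  1.06643154e-03]), 'contact_force': array([ 0.22353505, -0.04161686,  0.18596316]), 'wrist_torque': array([ 0.02458358,  0.04893045, -0.0202841 ]), 'gripper_width': 85.44692525766835}
scene [[470.99202984317793, 0.0, 276.5038892387271], [0.0, 470.99202984317793, 210.75411854774853], [0.0, 0.0, 1.0]] [[-0.637, -0.623, 0.454, 1077.619], [0.771, -0.508, 0.384, 432.75], [-0.008, 0.595, 0.804, 1003.313], [0.0, 0.0, 0.0, 1.0]] ['image', 'mtx', 'extrinsics']
top [[490.9344717254791, 0.0, 274.68284700238775], [0.0, 490.9344717254791, 207.47149116559106], [0.0, 0.0, 1.0]] [[-0.016, 0.998, -0.065, 512.982], [-1.0, -0.017, -0.017, 17.79], [-0.018, 0.065, 0.998, 1280.982], [0.0, 0.0, 0.0, 1.0]] ['image', 'mtx', 'extrinsics']
```

View pics/scene0.png

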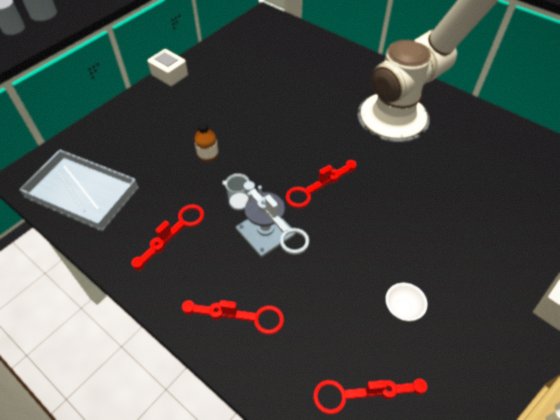

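View pics/top0.png

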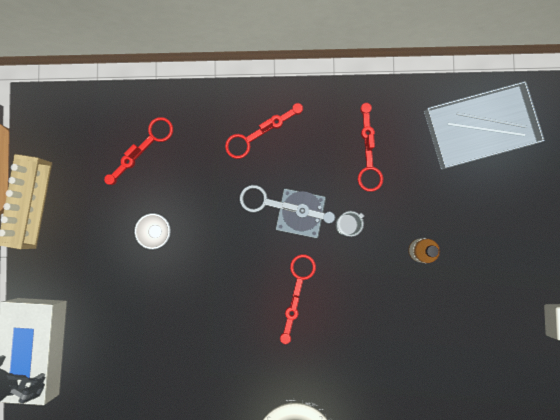

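The silver arm is on the stand: in top, ring (253,198), hub (302,211), weight (330,217), beaker (350,223). In scene, ring (294,240), plate about (270,200), weight (249,186). Red look-alikes in top are at (135,150), (265,130), (368,145) and (297,300), so I choose the silver one. Next I'll check a close crop and measure.

```bash
cat > h.py <<'E'
import numpy as np,cv2,pickle
def ray(d,uv):
    K=d["mtx"];E=np.array(d["extrinsics"]);p=np.linalg.solve(K,[uv[0],uv[1],1.])
    return E[:3,3],E[:3,:3]@(p*[1,-1,-1])
def onz(d,uv,z):
    o,r=ray(d,uv);return o+r*(z-o[2])/r[2]
def px(d,P):
    E=np.array(d["extrinsics"]);c=(E[:3,:3].T@(np.array(P,float)-E[:3,3]))*[1,-1,-1];q=d["mtx"]@c;return q[:2]/q[2]
def tri(a,ua,b,ub):
    o1,r1=ray(a,ua);o2,r2=ray(b,ub);A=np.c_[r1,-r2];t=np.linalg.lstsq(A,o2-o1,rcond=None)[0]
    p,q=o1+r1*t[0],o2+r2*t[1];return (p+q)/2,np.linalg.norm(p-q)
E
python3 - <<'E'
from h import *
T=pickle.load(open("top.pkl","rb"));S=pickle.load(open("scene.pkl","rb"))
a=cv2.resize(T["image"][170:255,230:380],None,fx=5.3,fy=5.3,interpolation=cv2.INTER_CUBIC)[:300*2]
b=cv2.resize(S["image"][165:260,215:325],None,fx=5,fy=5,interpolation=cv2.INTER_CUBIC)
cv2.imwrite("pics/topc.png",a[:,:,::-1]);cv2.imwrite("pics/scenec.png",b[:,:,::-1]);print(a.shape,b.shape)
E
```

```text
(450, 795, 3) (475, 550, 3)
```

View pics/topc.png

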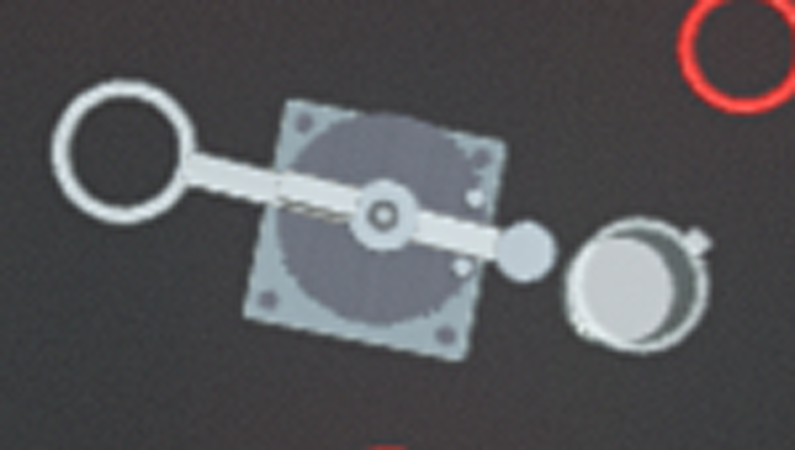

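View pics/scenec.png

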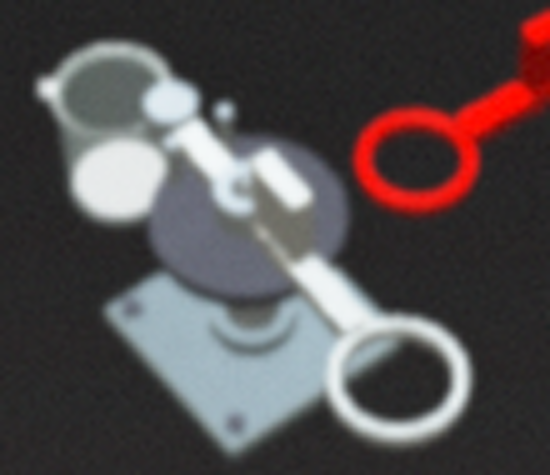

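```bash
python3 - <<'E'
from h import *
T=pickle.load(open("top.pkl","rb"));S=pickle.load(open("scene.pkl","rb"))
t=lambda x,y:((x+.5)/5.3-.5+230,(y+.5)/5.3-.5+170)
s=lambda x,y:((x+.5)/5-.5+215,(y+.5)/5-.5+165)
np.set_printoptions(precision=1,suppress=True)
tt=dict(ring=(124,152,115),hub=(384,215,127),weight=(525,251,125),p1=(475,198,135),p2=(463,267,135),beaker=(638,285,78))
ss=dict(ring=(399,378,115),weight=(171,102,125),plate=(282,178,165),p1=(225,112,135),hub=(238,185,127),beaker=(114,95,78))
P={}
for k,v in tt.items():P[k]=onz(T,t(*v[:2]),v[2]);print("top",k,P[k])
for k,v in ss.items():
    q=onz(S,s(*v[:2]),v[2]);print("scene",k,q)
    if k in tt:print("   tri",*tri(T,t(*tt[k][:2]),S,s(*v[:2])))
d=P["ring"]-P["hub"];print("ring-hub",np.hypot(*d[:2]),np.degrees(np.arctan2(d[1],d[0])))
d=P["ring"]-P["weight"];print("ring-w",np.hypot(*d[:2]),np.degrees(np.arctan2(d[1],d[0])))
m=(P["p1"]+P["p2"])/2;d=P["hub"]-m;print("post",np.hypot(*d[:2]),np.degrees(np.arctan2(d[1],d[0])))
d=P["p1"]-P["p2"];print(np.hypot(*d[:2]),np.degrees(np.arctan2(d[1],d[0]))-0)
# base lower corners
for c in [(288,100),(507,142),(465,360),(243,318)]:print(onz(T,t(*c),14))
E
```

```text
top ring [611.8  89.4 115. ]
top hub [580.8 -26.4 127. ]
top weight [563.8 -88.7 125. ]
top p1 [587.1 -66.3 135. ]
top p2 [556.8 -60.4 135. ]
top beaker [ 549.4 -144.7   78. ]
scene ring [613.9  91.9 115. ]
   tri [612.   90.  110.8] 0.694103276585481
scene weight [564.3 -88.  125. ]
   tri [563.8 -88.7 124. ] 0.28863078033622164
scene plate [589.3   3.9 165. ]
scene p1 [558.5 -58.  135. ]
   tri [578.6 -55.1 158. ] 23.65327902847078
scene hub [583.4 -28.8 127. ]
   tri [581.9 -27.9 126.1] 3.5072013692776993
scene beaker [ 551.8 -141.5   78. ]
   tri [ 549.2 -145.    73.1] 0.9492625193402252
ring-hub 119.97931698090568 75.00453998571088
ring-w 184.52558824137293 74.932925785227
post 37.97509098737012 76.60555523034198
30.904293372926134 -11.047311466983848
[644.5  15.1  14. ]
[622.1 -91.4  14. ]
[516.3 -68.7  14. ]
[538.4  38.7  14. ]
```

The measurements agree with the sizes given: ring to hub is 120.0 mm, ring to weight 184.5 mm, and posts 38.0 mm from the pin and 30.9 mm apart. The arm points at 75.0°, the stand's x axis at about 78°, the pin is near (580.5, -26.4), and the plate near (588.5, 2.6). I'll turn the tool so its x lies along the arm (+99° yaw), then move over the plate.

Emit:
servo_tool(rows=[[1, 0, 0, 0, 0, 0, -8.25], [1, 0, 0, 0, 0, 0, -8.25], [1, 0, 0, 0, 0, 0, -8.25], [1, 0, 0, 0, 0, 0, -8.25], [1, 0, 0, 0, 0, 0, -8.25], [1, 0, 0, 0, 0, 0, -8.25], [1, 0, 0, 0, 0, 0, -8.25], [1, 0, 0, 0, 0, 0, -8.25], [1, 0, 0, 0, 0, 0, -8.25], [1, 0, 0, 0, 0, 0, -8.25], [1, 0, 0, 0, 0, 0, -8.25], [1, 0, 0, 0, 0, 0, -8.25]])

```text
clock: 1.3
position: [253.4, 570.9, 214.0]
ee_rot: [0.791, 0.611, -0.001, 0.0]
contact_force: [-0.0, 0.4, -0.0]
gripper_width: 85.3
```

Emit:
servo_tool(rows=[[1, -3.1, 3.1, 0, 0, 0, 0], [1, -3.1, 3.1, 0, 0, 0, 0], [1, -3.1, 3.1, 0, 0, 0, 0], [1, -3.1, 3.1, 0, 0, 0, 0], [1, -3.1, 3.1, 0, 0, 0, 0], [1, -3.1, 3.1, 0, 0, 0, 0], [1, -3.1, 3.1, 0, 0, 0, 0], [1, -3.1, 3.1, 0, 0, 0, 0], [1, -3.1, 3.1, 0, 0, 0, 0], [1, -3.1, 3.1, 0, 0, 0, 0], [1, -3.1, 3.1, 0, 0, 0, 0], [1, -3.1, 3.1, 0, 0, 0, 0]])

```text
clock: 2.5
position: [517.5, 114.2, 214.5]
ee_rot: [0.793, 0.609, -0.0, -0.0]
contact_force: [1.2, 1.2, -0.1]
gripper_width: 85.6
```

Emit:
servo_tool(rows=[[1, -3.0, 3.1, 0, 0, 0, 0], [1, -3.0, 3.1, 0, 0, 0, 0], [1, -3.0, 3.1, 0, 0, 0, 0], [1, 0, 0.5, 0, 0, 0, 0], [1, 0, 0, 0, 0, 0, 0], [1, 0, 0, 0, 0, 0, 0]])

```text
clock: 3.1
position: [588.0, 4.1, 214.3]
ee_rot: [0.793, 0.609, -0.0, -0.0]
contact_force: [-1.1, -0.2, 0.5]
gripper_width: 85.2
```

```bash
python3 - <<'E'
from h import *
from bench import *
s=read_state();print(s["position"],s["ee_rot"],s["joints"])
d=get_image("wrist");pickle.dump(d,open("w1.pkl","wb"));cv2.imwrite("pics/w1.png",d["image"][:,:,::-1])
print(np.round(d["extrinsics"],3).tolist(),d["mtx"][0])
for P in [(580.8,-26.4,127),(588.6,2.6,165),(611.8,89.4,115)]:print(px(d,P))
E
```

```text
[588.00043983   4.11635249 214.25721261] [ 7.92934399e-01  6.09306731e-01 -4.47822252e-04 -3.82366334e-04] [ 2.82009616e-01  3.22911448e-01 -8.59293556e-02 -4.19999181e-04
 -1.16306836e+00  2.59932571e+00]
[[0.966, 0.249, 0.069, 606.306], [-0.259, 0.931, 0.258, 69.735], [0.0, -0.267, 0.964, 372.701], [0.0, 0.0, 0.0, 1.0]] [339.68757379   0.         275.81276388]
[275.93738553 252.32454141]
[276.04896335 231.09661331]
[275.94844947  89.56323791]
```

View pics/w1.png

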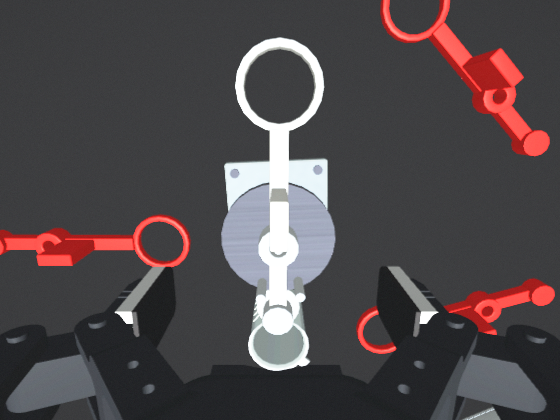

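The wrist view shows the ring at (279,84), hub (278,246) and weight (277,318). The fingers straddle column 276, and the arm line is about 2 mm towards +y of the tool. I'll shift +0.2 cm in y, go down to TCP z of about 152 and close.

Emit:
servo_tool(rows=[[1, 0, 0.2, 1, 0, 0, 0], [1, 0, 0, 1.2, 0, 0, 0], [1, 0, 0, 1.2, 0, 0, 0], [1, 0, 0, 1.2, 0, 0, 0], [1, 0, 0, 1, 0, 0, 0], [1, 0, 0, 0.6, 0, 0, 0], [1, 0, 0, 0, 0, 0, 0], [0.4, 0, 0, 0, 0, 0, 0], [0.3, 0, 0, 0, 0, 0, 0], [0.3, 0, 0, 0, 0, 0, 0]])

```text
clock: 4.15
position: [590.9, 3.2, 153.3]
ee_rot: [0.793, 0.609, 0.001, 0.0]
contact_force: [0.0, -0.5, -0.7]
gripper_width: 43.5
```

Emit:
servo_tool(rows=[[0.2, 0, 0, 0, 0, 0, 0], [0.15, 0, 0, 0, 0, 0, 0], [0.1, 0, 0, 0, 0, 0, 0], [0, 0, 0, 0, 0, 0, 0], [0, 0, 0, 0, 0, 0, 0], [0, 0, 0, 0, 0, 0, 0], [0, 0, 0, 0, 0, 0, 0]])

```text
clock: 4.85
position: [590.5, 3.1, 152.7]
ee_rot: [0.793, 0.609, -0.0, 0.0]
contact_force: [-0.7, 0.3, -1.2]
gripper_width: -0.1
```

The fingers shut on nothing, so I'll look before going on.

```bash
python3 - <<'E'
from h import *
from bench import *
d=get_image("scene");pickle.dump(d,open("s2.pkl","wb"))
b=cv2.resize(d["image"][130:260,200:340],None,fx=4,fy=4,interpolation=cv2.INTER_CUBIC)
w=get_image("wrist");pickle.dump(w,open("w2.pkl","wb"))
c=np.zeros((520,240,3),np.uint8);wi=w["image"][:,:]
W=cv2.resize(wi[130:400,215:340],(240,518));c[:518]=W
cv2.imwrite("pics/s2.png",np.hstack([b,c])[:,:,::-1]);print(read_state()["gripper_width"],read_state()["position"])
E
```

```text
-0.5058419133496042 [590.51898894   3.18585435 152.68755247]
```

View pics/s2.png

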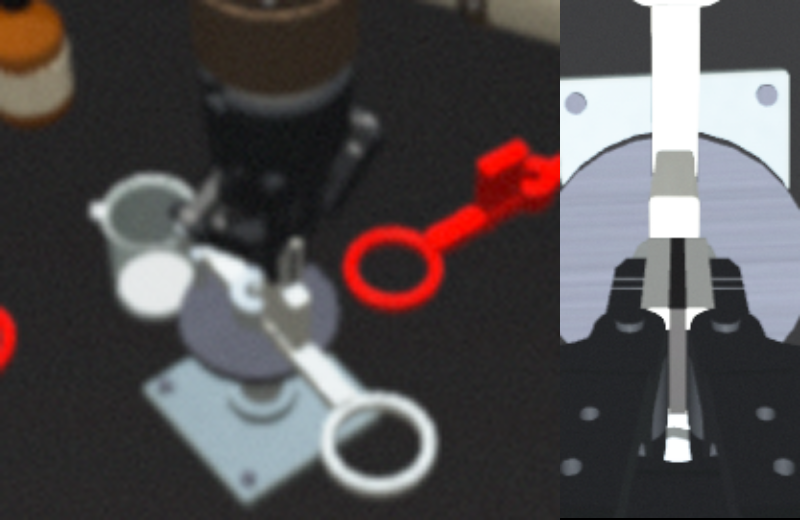

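```bash
python3 - <<'E'
from h import *
np.set_printoptions(precision=1,suppress=True)
S,w1,w2,T=[pickle.load(open(f+".pkl","rb")) for f in("scene","w1","w2","top")]
s=lambda x,y:((x+.5)/5-.5+215,(y+.5)/5-.5+165)
hub=np.array([580.8,-26.4,0]);u=np.array([np.cos(np.radians(75)),np.sin(np.radians(75)),0])
print("tri front end",*tri(S,s(303,200),w1,(279,202)))
print("tri back end(scene z165)",onz(S,s(263,156),165),(onz(S,s(263,156),165)-hub)@u,(onz(S,s(303,200),165)-hub)@u)
print("w1 front along",(onz(w1,(279,202),165)-hub)@u,"w2 front edge", (onz(w2,(277,130+195/1.92),165)-hub)@u)
for z in(165,170,175,185,141):
  print(z,"w2 occl row238 along",(onz(w2,(277,130+238/1.92),z)-hub)@u)
print("expected px in w2: plate ends",px(w2,hub+47*u+[0,0,165]),px(w2,hub+13*u+[0,0,165]),"tip",px(w2,(590.5,3.2,141.7)),px(w2,(590.5,3.2,168)))
print(w2["extrinsics"][:3,3])
w=cv2.resize(w2["image"][200:340,195:360],None,fx=4.8,fy=4.2,interpolation=cv2.INTER_CUBIC);cv2.imwrite("pics/w2c.png",w[:,:,::-1])
E
```

```text
tri front end [595.7  21.8 169.9] 0.2693982736811804
tri back end(scene z165) [585.1 -10.8 165. ] 16.133067179583936 47.18776530678835
w1 front along 49.29206748315188 w2 front edge 50.10798292708161
165 w2 occl row238 along 39.21493818211694
170 w2 occl row238 along 41.265363134625176
175 w2 occl row238 along 43.3157880871334
185 w2 occl row238 along 47.41663799214985
141 w2 occl row238 along 29.372898410077436
expected px in w2: plate ends [270.3 238. ] [270.6 304.6] tip [274.3 251.4] [274.1 272.9]
[608.6  68.8 311.2]
```

View pics/w2c.png

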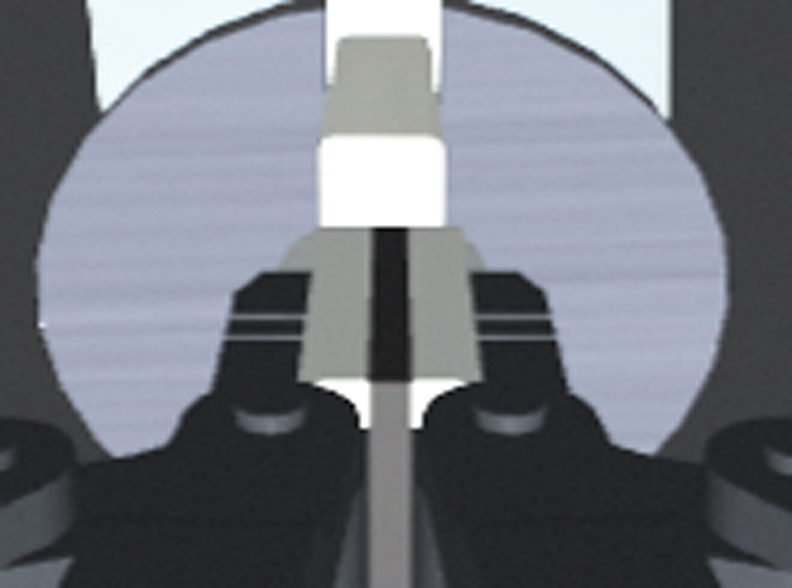

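```bash
python3 - <<'E'
from h import *
np.set_printoptions(precision=1,suppress=True)
S,w2=[pickle.load(open(f+".pkl","rb")) for f in("s2","w2")]
u=np.array([np.cos(np.radians(75)),np.sin(np.radians(75)),0]);t=np.array([590.5,3.2,0])
for z in(141.7,150,160,170,180):
  print(z,"w2 front edge",px(w2,t+11*u+[0,0,z]),"scene crop tip centre",(px(S,t+[0,0,z])-[200,130])*4,"front",(px(S,t+11*u+[0,0,z])-[200,130])*4)
b=cv2.resize(S["image"][165:215,245:300],None,fx=10,fy=10,interpolation=cv2.INTER_CUBIC);cv2.imwrite("pics/s2c.png",b[:,:,::-1])
E
```

```text
141.7 w2 front edge [274.3 231.9] scene crop tip centre [282.4 306.4] front [293.5 318.9]
150 w2 front edge [274.2 237.2] scene crop tip centre [282.1 297.6] front [293.3 310.1]
160 w2 front edge [274.1 244.2] scene crop tip centre [281.8 286.9] front [293.  299.5]
170 w2 front edge [274.1 252.2] scene crop tip centre [281.4 276. ] front [292.8 288.6]
180 w2 front edge [274.  261.3] scene crop tip centre [281.1 264.9] front [292.5 277.6]
```

View pics/s2c.png

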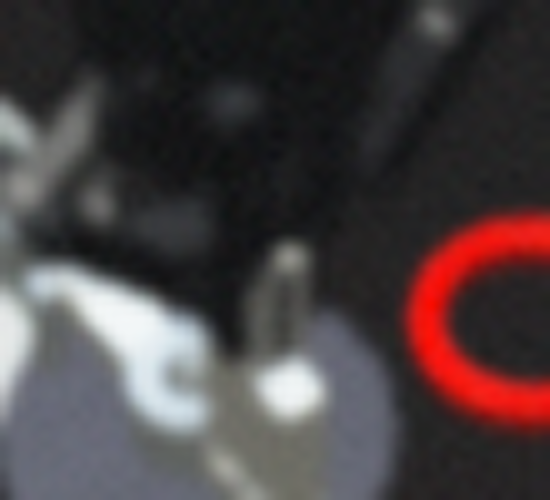

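The picture shows the tips shut in mid-air above the plate. Rays from both the scene and wrist views put them at z of about 173 rather than the nominal 142, so the real tips are about 31 mm farther back than stated. The plate itself is where expected. I'll open halfway, go 2.9 cm lower (clear of the disc and bar under either assumption) and close again.

Emit:
servo_tool(rows=[[0.55, 0, 0, 0, 0, 0, 0], [0.55, 0, 0, 0, 0, 0, 0], [0.55, 0, 0, 0, 0, 0, 0], [0.55, 0, -0.05, 0, 0, 0, 0], [0.55, 0, 0, 0.5, 0, 0, 0], [0.55, 0, 0, 0.6, 0, 0, 0], [0.55, 0, 0, 0.6, 0, 0, 0], [0.55, 0, 0, 0.6, 0, 0, 0], [0.55, 0, 0, 0.6, 0, 0, 0], [0.55, 0, 0, 0, 0, 0, 0]])

```text
clock: 5.95
position: [589.3, 3.2, 122.4]
ee_rot: [0.793, 0.609, -0.001, -0.001]
contact_force: [1.1, -0.1, -0.5]
gripper_width: 47.1
```

Emit:
servo_tool(rows=[[0.3, 0, 0, 0, 0, 0, 0], [0.2, 0, 0, 0, 0, 0, 0], [0.15, 0, 0, 0, 0, 0, 0], [0.1, 0, 0, 0, 0, 0, 0], [0, 0, 0, 0, 0, 0, 0], [0, 0, 0, 0, 0, 0, 0], [0, 0, 0, 0, 0, 0, 0]])

```text
clock: 6.65
position: [590.2, 3.4, 124.2]
ee_rot: [0.793, 0.609, 0.0, 0.0]
contact_force: [-0.8, 0.2, 3.0]
gripper_width: 10.7
```

Gripped at 10.7 mm, close to the 12 mm plate. Now lifting slowly.

Emit:
servo_tool(rows=[[0, 0, 0, -0.3, 0, 0, 0], [0, 0, 0, -0.5, 0, 0, 0], [0, 0, 0, -0.7, 0, 0, 0], [0, 0, 0, -0.7, 0, 0, 0], [0, 0, 0, -0.8, 0, 0, 0], [0, 0, 0, -0.8, 0, 0, 0], [0, 0, 0, -0.8, 0, 0, 0], [0, 0, 0, -0.7, 0, 0, 0], [0, 0, 0, -0.5, 0, 0, 0], [0, 0, 0, -0.2, 0, 0, 0], [0, 0, 0, 0, 0, 0, 0], [0, 0, 0, 0, 0, 0, 0]])

```text
clock: 7.85
position: [589.8, 3.3, 183.3]
ee_rot: [0.793, 0.609, -0.0, -0.0]
contact_force: [0.3, -0.1, -1.4]
gripper_width: 10.7
```

```bash
python3 - <<'E'
from h import *
from bench import *
ims=[]
for n in("scene","top","wrist"):
    d=get_image(n);pickle.dump(d,open(n[0]+"3.pkl","wb"));ims.append(d["image"])
s=read_state();print(s["position"],s["ee_rot"],s["contact_force"],s["wrist_torque"],s["gripper_width"])
b=cv2.resize(ims[0][130:260,200:330],(400,400),interpolation=cv2.INTER_CUBIC)
c=cv2.resize(ims[1][150:270,230:350],(400,400),interpolation=cv2.INTER_CUBIC)
cv2.imwrite("pics/l3.png",np.hstack([b,c])[:,:,::-1])
E
```

```text
[589.82304808   3.27139846 183.28571298] [ 7.93042988e-01  6.09165525e-01 -3.80275978e-04 -1.95986740e-04] [-0.19445045 -0.83390208 -2.00908661] [-0.03653086  0.04074815  0.03415612] 10.81797730141475
```

View pics/l3.png

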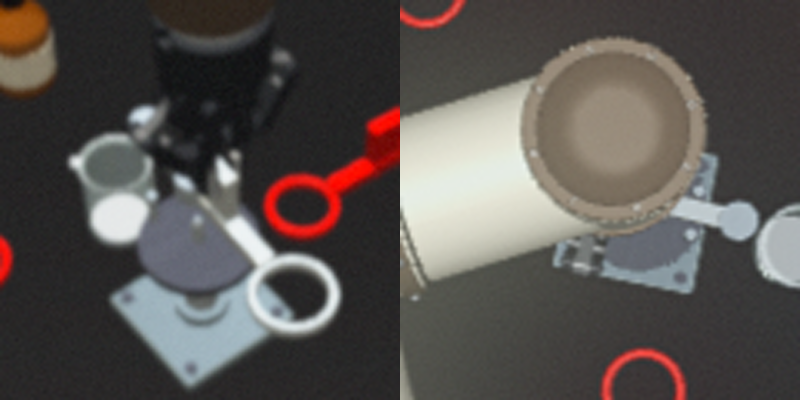

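Lifted about 59 mm. The pin stands free and the arm is level in the jaws. Now turning 178.5° in place with a gentle start and stop, then shifting to bring the hub near the pin.

Emit:
servo_tool(rows=[[0, 0, 0, 0, 0, 0, 2.5], [0, 0, 0, 0, 0, 0, 6], [0, 0, 0, 0, 0, 0, 8.5], [0, 0, 0, 0, 0, 0, 8.5], [0, 0, 0, 0, 0, 0, 8.5], [0, 0, 0, 0, 0, 0, 8.5], [0, 0, 0, 0, 0, 0, 8.5], [0, 0, 0, 0, 0, 0, 8.5], [0, 0, 0, 0, 0, 0, 8.5], [0, 0, 0, 0, 0, 0, 8.5], [0, 0, 0, 0, 0, 0, 8.5], [0, 0, 0, 0, 0, 0, 8.5]])

```text
clock: 9.2
position: [589.9, 3.3, 183.4]
ee_rot: [0.987, -0.163, -0.0, 0.0]
contact_force: [0.4, 0.0, -1.8]
gripper_width: 10.8
```

Emit:
servo_tool(rows=[[0, 0, 0, 0, 0, 0, 8.5], [0, 0, 0, 0, 0, 0, 8.5], [0, 0, 0, 0, 0, 0, 8.5], [0, 0, 0, 0, 0, 0, 8.5], [0, 0, 0, 0, 0, 0, 8.5], [0, 0, 0, 0, 0, 0, 8.5], [0, 0, 0, 0, 0, 0, 8.5], [0, 0, 0, 0, 0, 0, 8.5], [0, 0, 0, 0, 0, 0, 8.5], [0, 0, 0, 0, 0, 0, 6], [0, 0, 0, 0, 0, 0, 2.5]])

```text
clock: 10.3
position: [589.9, 3.2, 183.4]
ee_rot: [-0.618, 0.786, 0.0, -0.0]
contact_force: [-0.5, -1.2, -0.8]
gripper_width: 10.7
```

Emit:
servo_tool(rows=[[0, 0.5, 0, 0, 0, 0, 0], [0, 1.2, 0.1, 0, 0, 0, 0], [0, 1.3, 0, 0, 0, 0, 0], [0, 1.3, 0.1, 0, 0, 0, 0], [0, 1.2, 0, 0, 0, 0, 0], [0, 0.5, 0, 0, 0, 0, 0], [0, 0, 0, 0, 0, 0, 0], [0, 0, 0, 0, 0, 0, 0], [0, 0, 0, 0, 0, 0, 0]])

```text
clock: 11.2
position: [574.3, -54.3, 183.7]
ee_rot: [-0.62, 0.785, -0.0, 0.0]
contact_force: [0.2, -0.2, -1.7]
gripper_width: 10.5
```

```bash
python3 - <<'E'
from h import *
from bench import *
ims=[]
for n in("scene","top","wrist"):
    d=get_image(n);pickle.dump(d,open(n[0]+"4.pkl","wb"));ims.append(d["image"])
s=read_state();print(s["position"],s["ee_rot"],s["contact_force"],s["wrist_torque"],s["gripper_width"],s["joints"])
b=cv2.resize(ims[0][155:255,200:300],(400,400),interpolation=cv2.INTER_CUBIC)
c=cv2.resize(ims[2][40:400,100:460],(400,400),interpolation=cv2.INTER_CUBIC)
cv2.imwrite("pics/l4.png",np.hstack([b,c])[:,:,::-1])
E
```

```text
[574.25476773 -54.21083699 183.65814878] [-6.19751583e-01  7.84798047e-01  1.68344591e-05 -1.11864142e-05] [-0.35299213 -0.20020365 -2.00786099] [-0.03406647 -0.01003136  0.04370118] 11.170792969734899 [ 1.86580045e-01  3.27233998e-01 -1.60221397e-01 -2.20334015e-05
 -1.08337636e+00 -4.20513796e-01]
```

View pics/l4.png

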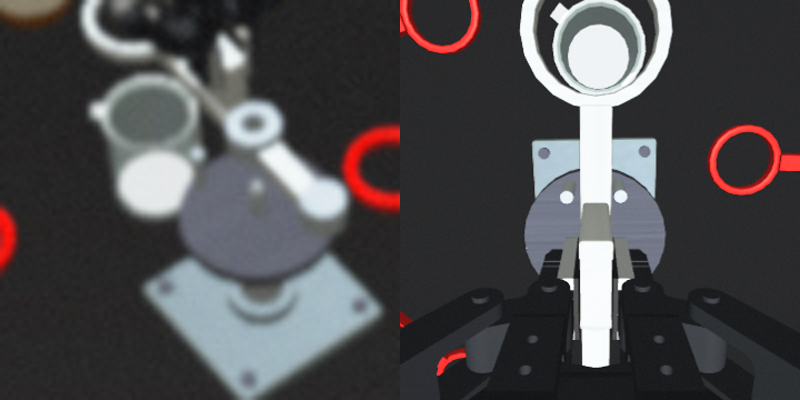

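Turned: the ring is now above the beaker. In the scene half, the hub hole is at crop (253,123) and the free pin tip at (257,185). In the wrist half, both posts are at (566,197) and (620,197), astride the bar at 596. Next I'll measure the residual hub-to-pin offset within each single camera.

```bash
python3 - <<'E'
from h import *
np.set_printoptions(precision=2,suppress=True)
S,W,T,s0=[pickle.load(open(f+".pkl","rb")) for f in("s4","w4","t4","scene")]
L=59.5
x=np.array([np.cos(a:=2*np.arctan2(.784798,-.619752)),np.sin(a)]);print("yaw",np.degrees(a));y=np.array([x[1],-x[0]])
g=lambda d:cv2.cvtColor(d["image"],cv2.COLOR_RGB2GRAY)
def blobs(img,r0,r1,c0,c1,lo,hi,k=4):
    c=cv2.resize(img[r0:r1,c0:c1],None,fx=k,fy=k,interpolation=cv2.INTER_CUBIC)
    m=cv2.inRange(c,lo,hi);n,_,st,ce=cv2.connectedComponentsWithStats(m)
    return [(((ce[i]+.5)/k-.5+[c0,r0]),st[i][2]/k,st[i][3]/k,st[i][4]/k/k) for i in range(1,n) if st[i][4]>2*k*k]
gs=g(S);print("hub rows\n",gs[181:192,256:272]);print("pin\n",gs[197:210,258:271])
gw=g(W)
print("posts",[b for b in blobs(gw,200,235,235,310,215,255) if b[3]<200])
# disc edges by row, bar edges
for r in range(205,262,8):print(r,gw[r,205:350:3])
# ring
m=cv2.inRange(gw[0:140,180:380],170,255);cs,h=cv2.findContours(m,cv2.RETR_CCOMP,cv2.CHAIN_APPROX_NONE)
for i,c in enumerate(cs):
    if len(c)>60:print("ell",cv2.fitEllipse(c),h[0][i],cv2.boundingRect(c))
E
```

```text
yaw 256.5960329093832
hub rows
 [[121 123 136 155 176 192 199 198 198 196 185 161 117  64  41  38]
 [144 151 177 197 211 214 212 212 214 218 219 206 168 111  55  41]
 [171 189 208 222 215 203 185 180 187 206 219 223 206 156  91  48]
 [182 211 224 221 199 162 136 131 143 173 206 223 222 189 121  58]
 [180 218 225 218 179 134 110 103 114 146 194 222 227 206 138  67]
 [169 217 228 220 180 138 111 107 116 151 198 223 226 204 134  64]
 [150 207 227 226 203 171 148 149 159 184 215 227 223 192 124  57]
 [124 188 219 226 221 211 200 200 204 217 224 223 203 164 101  56]
 [ 96 152 192 211 220 222 221 220 221 221 216 199 172 140  93  54]
 [ 74 115 147 170 192 201 210 207 205 197 182 165 163 162 131  83]
 [ 65  90 110 128 145 159 164 164 163 161 165 173 199 214 191 136]]
pin
 [[104 106 109 103 105 104 104 109 124 157 206 234 243]
 [106 105 106 107 107 109 108 106 111 121 157 207 234]
 [108 106 107 109 112 122 125 115 108 110 126 160 208]
 [107 106 106 111 126 148 156 133 114 109 113 127 166]
 [107 104 105 111 131 161 169 145 117 108 109 112 130]
 [107 109 104 111 130 148 154 138 115 108 108 111 
[... 1908 characters left out ...]
39 131 108 119 119 118 126 126 127
 126 126 127 129 127 128 125 125 125  42  41  42  40]
261 [ 40  42  42 123 123 123 121 125 123 124 123 124 122 122 125 123 124 124
  69 251 252 252 252 251 251 251 251 250 250 113 124 124 123 124 124 122
 123 123 121 122 121 123 122 121 107  41  44  43  43]
ell ((95.92156982421875, 65.9786376953125), (136.4990234375, 142.50238037109375), 0.37772947549819946) [-1 -1  1 -1] (28, 0, 137, 140)
ell ((98.59098815917969, 83.1678237915039), (66.43926239013672, 74.52806091308594), 2.9283111095428467) [15 13 -1  0] (63, 43, 73, 75)
ell ((96.44258880615234, 65.90467071533203), (104.94334411621094, 120.58666229248047), 178.0604248046875) [-1 14 -1  0] (39, 3, 115, 122)
```

```bash
python3 - <<'E'
from h import *
np.set_printoptions(precision=2,suppress=True)
S,W,T,s0=[pickle.load(open(f+".pkl","rb")) for f in("s4","w4","t4","scene")]
a=np.radians(256.6);x=np.array([np.cos(a),np.sin(a)]);y=np.array([x[1],-x[0]])
tf=lambda v:(round(float(v[:2]@x),2),round(float(v[:2]@y),2))
hub=onz(S,(263.0,185.4),186.5);pin=onz(S,(263.65,200.95),130.5)
print("scene hub",hub,"pin",pin,"pin-hub tool xy",tf(pin-hub))
p1=onz(W,(249.47,217.13),135);p2=onz(W,(298.09,216.39),135);m=(p1+p2)/2;ln=p2-p1
print("wrist posts",p1,p2,np.linalg.norm(ln),"stand -x yaw",np.degrees(np.arctan2(ln[1],ln[0]))+90)
# disc edge fit: left and right boundary points, subpixel, cast to z=105, circle fit with R=48
g=cv2.GaussianBlur(cv2.cvtColor(W["image"],cv2.COLOR_RGB2GRAY),(3,3),0).astype(float);pts=[]
for r in range(236,262):
    row=g[r];l=next(c for c in range(200,240) if row[c]>=84);R=next(c for c in range(350,320,-1) if row[c]>=84)
    pts+=[(l-1+(84-row[l-1])/(row[l]-row[l-1]),r),(R+1-(84-row[R+1])/(row[R]-row[R+1]),r)]
P=np.array([onz(W,p,105)[:2] for p in pts])
from scipy.optimize import least_squares
f=least_squares(lambda c:np.hypot(*(P-c).T)-48,[580,-26],loss="soft_l1");print("disc centre",f.x,np.abs(f.fun).mean())
st=np.radians(258.2);print("pin from posts",m[:2]-38*np.array([np.cos(st),np.sin(st)]))
gr=onz(W,(275.9,65.5),174.5);print("ring",gr,"hub by ring",gr[:2]-120*x)
for n,q in(("disc",f.x),("posts",m[:2]-38*np.array([np.cos(st),np.sin(st)]))):print(n,"pin-hub tool",tf(q-(gr[:2]-120*x)))
E
```

```text
scene hub [580.94 -26.01 186.5 ] pin [581.78 -25.62 130.5 ] pin-hub tool xy (-0.58, -0.72)
wrist posts [589.88 -65.28 135.  ] [559.75 -58.58 135.  ] 30.86443681732516 stand -x yaw 257.47287118440363
disc centre [583.66 -22.46] 0.39620909081672057
pin from posts [582.59 -24.73]
ring [ 554.05 -142.66  174.5 ] hub by ring [581.86 -25.93]
disc pin-hub tool (-3.8, -0.95)
posts pin-hub tool (-1.34, -0.43)
```

Scene and wrist agree on a small residual: pin minus hub is about (-1, -0.7) mm in tool axes, against 2 mm of play in the hole. I'll correct by (-0.1, -0.06) cm and lower in stages.

Emit:
servo_tool(rows=[[0, -0.1, -0.06, 0.3, 0, 0, 0], [0, 0, 0, 0.6, 0, 0, 0], [0, 0, 0, 0.6, 0, 0, 0], [0, 0, 0, 0.6, 0, 0, 0], [0, 0, 0, 0.5, 0, 0, 0], [0, 0, 0, 0.3, 0, 0, 0], [0, 0, 0, 0.2, 0, 0, 0], [0, 0, 0, 0.2, 0, 0, 0], [0, 0, 0, 0.2, 0, 0, 0], [0, 0, 0, 0.2, 0, 0, 0], [0, 0, 0, 0.2, 0, 0, 0], [0, 0, 0, 0, 0, 0, 0]])

```text
clock: 12.55
position: [574.8, -53.7, 144.4]
ee_rot: [-0.619, 0.785, 0.0, -0.0]
contact_force: [0.1, -0.0, -2.3]
gripper_width: 10.8
```

The underside is about 6 mm below the pin tip with no contact force, so the pin is in the hole. Continuing slowly.

Emit:
servo_tool(rows=[[0, 0, 0, 0.2, 0, 0, 0], [0, 0, 0, 0.2, 0, 0, 0], [0, 0, 0, 0.2, 0, 0, 0], [0, 0, 0, 0.2, 0, 0, 0], [0, 0, 0, 0.2, 0, 0, 0], [0, 0, 0, 0.2, 0, 0, 0], [0, 0, 0, 0.2, 0, 0, 0], [0, 0, 0, 0.15, 0, 0, 0], [0, 0, 0, 0, 0, 0, 0]])

```text
clock: 13.45
position: [574.8, -53.8, 128.9]
ee_rot: [-0.619, 0.785, 0.0, -0.0]
contact_force: [-0.4, 0.0, -2.8]
gripper_width: 10.7
```

Emit:
servo_tool(rows=[[0, 0, 0, 0.1, 0, 0, 0], [0, 0, 0, 0.1, 0, 0, 0], [0, 0, 0, 0.1, 0, 0, 0], [0, 0, 0, 0, 0, 0, 0]])

```text
clock: 13.85
position: [574.9, -53.7, 126.1]
ee_rot: [-0.62, 0.785, 0.0, -0.0]
contact_force: [1.1, 0.1, -1.4]
gripper_width: 10.9
```

Emit:
servo_tool(rows=[[0, 0, 0, 0.05, 0, 0, 0], [0, 0, 0, 0.05, 0, 0, 0], [0, 0, 0, 0, 0, 0, 0]])

```text
clock: 14.15
position: [575.0, -53.8, 125.2]
ee_rot: [-0.62, 0.785, -0.0, -0.0]
contact_force: [-0.1, -0.6, -1.8]
gripper_width: 10.7
```

Emit:
servo_tool(rows=[[0, 0, 0, 0.05, 0, 0, 0], [0, 0, 0, 0.05, 0, 0, 0], [0, 0, 0, 0, 0, 0, 0]])

```text
clock: 14.45
position: [575.0, -53.8, 124.2]
ee_rot: [-0.62, 0.785, -0.0, -0.0]
contact_force: [-0.2, 0.9, -2.4]
gripper_width: 10.7
```

Emit:
servo_tool(rows=[[0, 0, 0, 0.03, 0, 0, 0], [0, 0, 0, 0, 0, 0, 0]])

```text
clock: 14.65
position: [575.0, -53.7, 124.2]
ee_rot: [-0.62, 0.785, -0.0, 0.0]
contact_force: [-1.7, 0.4, 0.4]
gripper_width: 10.8
```

Emit:
servo_tool(rows=[[0, 0, 0, 0.03, 0, 0, 0], [0, 0, 0, 0, 0, 0, 0]])

```text
clock: 14.85
position: [575.0, -53.7, 124.2]
ee_rot: [-0.62, 0.785, -0.0, 0.0]
contact_force: [-1.2, 1.7, 2.1]
gripper_width: 11.0
```

Contact: the height has stopped at 124.2, the same as when it was seated at the start, and the support force is rising. Releasing and rising straight up.

Emit:
servo_tool(rows=[[0.2, 0, 0, 0, 0, 0, 0], [0.4, 0, 0, 0, 0, 0, 0], [0.5, 0, 0, 0, 0, 0, 0], [0.5, 0, 0, 0, 0, 0, 0], [0.5, 0, 0, 0, 0, 0, 0], [0.5, 0, 0, -0.4, 0, 0, 0], [0.5, 0, 0, -1, 0, 0, 0], [0.5, 0, 0, -1.5, 0, 0, 0], [0.5, 0, 0, -2, 0, 0, 0], [0.5, 0, 0, -3, 0, 0, 0], [0.5, 0, 0, -3, 0, 0, 0], [0.5, 0, 0, -3, 0, 0, 0]])

```text
clock: 16.05
position: [574.9, -53.8, 264.9]
ee_rot: [-0.62, 0.785, -0.0, 0.001]
contact_force: [1.0, -0.1, -0.1]
gripper_width: 43.1
```

Emit:
servo_tool(rows=[[0.5, -4, -2, -1, 0, 0, 0], [0.5, -4, -2, 0, 0, 0, 0], [0.5, -4, -2, 0, 0, 0, 0], [0.5, -4, -2, 0, 0, 0, 0], [0.5, -4, -2, 0, 0, 0, 0], [0.5, -4, -2, 0, 0, 0, 0], [0.5, -3, 0, 0, 0, 0, 0], [0.5, 0, 0, 0, 0, 0, 0], [0.5, 0, 0, 0, 0, 0, 0]])

```text
clock: 16.95
position: [754.3, 181.6, 272.6]
ee_rot: [-0.62, 0.785, -0.0, -0.0]
contact_force: [0.4, -0.5, 0.3]
gripper_width: 42.4
```

```bash
python3 - <<'E'
from h import *
from bench import *
ims=[]
for n in("scene","top"):
    d=get_image(n);pickle.dump(d,open(n[0]+"5.pkl","wb"));ims.append(d["image"])
s=read_state();print(s["clock"],s["position"],s["contact_force"],s["gripper_width"])
b=cv2.resize(ims[0][150:260,195:305],(400,400),interpolation=cv2.INTER_CUBIC)
c=cv2.resize(ims[1][160:260,280:380],(400,400),interpolation=cv2.INTER_CUBIC)
cv2.imwrite("pics/l5.png",np.hstack([b,c])[:,:,::-1])
E
```

```text
17.05 [754.23173377 180.06288988 273.73472825] [ 0.06366352 -0.21874848  0.81809747] 42.9170585889037
```

View pics/l5.png

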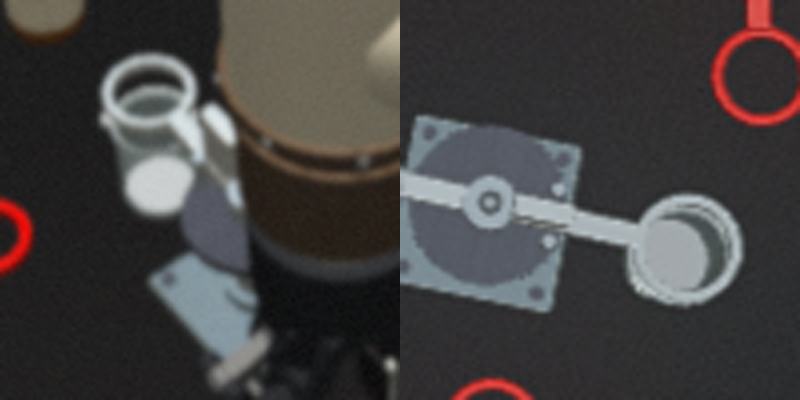

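Top shows the pin in the hub hole at (490,202), the bar between the two posts, and the ring at (687,248) over the beaker. In scene the ring sits on the beaker's line at (150,90). One numeric check, then I'll hand in.

```bash
python3 - <<'E'
from h import *
from bench import *
np.set_printoptions(precision=1,suppress=True)
S,T,T0=[pickle.load(open(f+".pkl","rb")) for f in("s5","t5","top")]
r=(280+(287.5)/4-.5,160+248.5/4-.5);h=(280+90.5/4-.5,160+202.5/4-.5)
print("ring tri (z want ~115)",*tri(T,r,S,(195+150.5/3.636-.5,150+89.5/3.636-.5)))
R=onz(T,r,115);H=onz(T,h,127);print(R,H,np.linalg.norm((R-H)[:2]),np.degrees(np.arctan2(*(R-H)[1::-1])))
for n,(r0,r1,c0,c1) in dict(bottle=(235,268,405,445),dish=(208,255,130,175),beaker=(228,242,338,365)).items():
    print(n,np.abs(T["image"][r0:r1,c0:c1].astype(int)-T0["image"][r0:r1,c0:c1]).mean())
job_done()
E
```

```text
ring tri (z want ~115) [ 552.2 -143.   114.2] 0.6172797014846099
[ 552.3 -143.1  115. ] [580.9 -26.6 127. ] 119.94496244852967 -103.75453328085429
bottle 17.48787878787879
dish 54.67612293144208
beaker 23.57231040564374
the job is handed in; nothing more can be done
```

The picture differences are larger than I'd expect, so I'll check from the saved pictures whether that is occlusion or shading.

```bash
python3 - <<'E'
from h import *
a,b=[pickle.load(open(f+".pkl","rb"))["image"] for f in("top","t5")]
st=lambda i:np.hstack([i[205:275,120:180],i[205:275,325:450]])
cv2.imwrite("pics/chk.png",cv2.resize(np.vstack([st(a),st(b)]),None,fx=4,fy=4)[:,:,::-1])
E
```

```text
(no output)
```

View pics/chk.png

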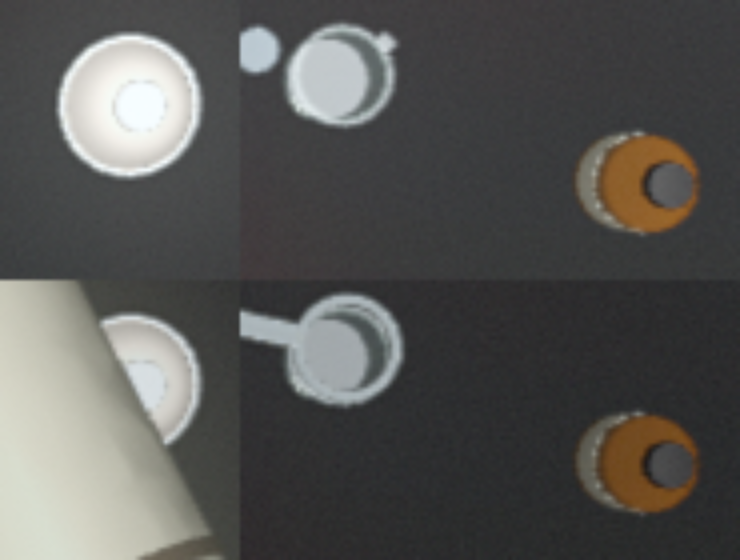

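I lifted the funnel arm off its pin by the thumb plate and turned it 178.5°. I lowered it home until it met the disc, let go and backed away. The job was handed in at about 17 s.

- **Seating:** The tool stopped at the same height, 124.2 mm, as when I first gripped the seated arm, and the support force rose only a few newtons. After release the ring top measured z = 114.2 mm (115 expected). The arm points at -103.8°, with the bar between the posts.
- **Ring over the beaker:** Its centre is about 3 mm off the beaker's in plan.
- **Beaker, bottle and dish:** Before-and-after pictures show all three where they were. The robot partly hid the dish in the last picture, but what could be seen of it had not moved.

**What went wrong or disagreed:**
- **First grasp:** It closed on nothing. The cameras put the fingertips about 31 mm farther back than the stated tool frame. I went 29 mm lower and the second grasp held.
- **Hub-to-pin fit:** The disc outline in the wrist view gave an offset of about 3.8 mm, while the scene view and the posts gave about 1 mm. I used about 1 mm, and the arm went down with no contact force before the disc.
- **Final picture-difference check:** It showed large changes. The last pictures put these down to shading and the robot hiding the dish.

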